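Sort measuring-room parts into the trays with the matching sample

TASK

Tidy up the four loose set-up parts left on the desk after measuring by sorting them into the three trays: each tray has a sample part fastened on the ledge at its far end, and every loose part belongs in the tray that shows its own kind, so the two V-blocks share one tray. Set each part down upright as it stood, flat on the tray floor, not on a wall or on another part, lowering it right down instead of letting it drop, and leave the micrometer and the caliper where they lie.

Things in the scene. Friction and masses are not known exactly. Their poses are not given: they have to be found in the camera images.
- vblock_a: Loose bright steel V-block, 35 (x) x 60 (y) x 40 mm (z) high, standing on its flat base with the V notch open upward; the notch runs along its x, so the two end faces with the V outline are 35 mm apart along x. Origin: centre of the underside. Grasp across these end faces from above, in the middle of y, low, below the notch. One of two alike.
- vblock_b: Loose bright steel V-block, 35 (x) x 60 (y) x 40 mm (z) high, standing on its flat base with the V notch open upward; the notch runs along its x, so the two end faces with the V outline are 35 mm apart along x. Origin: centre of the underside. Grasp across these end faces from above, in the middle of y, low, below the notch. One of two alike.
- step_block: Loose black clamping step block, 24 (x) x 50 (y) x 37 mm (z) high, like a small stair that climbs along its y; the two flat side faces with the stair outline are 24 mm apart along x. Stands on its flat base. Origin: centre of the underside. Grasp across the side faces from above, in the middle of y, low.
- ring: Loose bright steel setting ring gauge: plain ring 50 mm outside, bore about 20 mm, 18 mm high; lies flat. Origin: centre of the underside, z up along its axis. Grasp across the outside from above.
- vblock_tray: Shallow grey tray, plain grey floor, fixed; a sample V-block is fastened on its far ledge. Origin: on the desk under the compartment's centre; x points to the ledge (away from the robot), y left, z up. Compartment 150 (x) by 130 mm (y) inside; floor top 4 mm, wall tops 22 mm above the desk, walls 4 mm thick. Ledge x +79 to +151 mm, 20 mm high; sample at x +115 mm, top 60 mm high.
- step_tray: Shallow grey tray, plain grey floor, fixed; a sample step block is fastened on its far ledge. Origin: on the desk under the compartment's centre; x points to the ledge (away from the robot), y left, z up. Compartment 150 (x) by 130 mm (y) inside; floor top 4 mm, wall tops 22 mm above the desk, walls 4 mm thick. Ledge x +79 to +151 mm, 20 mm high; sample at x +115 mm, top 57 mm high.
- ring_tray: Shallow grey tray, plain grey floor, fixed; a sample ring gauge is fastened on its far ledge. Origin: on the desk under the compartment's centre; x points to the ledge (away from the robot), y left, z up. Compartment 150 (x) by 130 mm (y) inside; floor top 4 mm, wall tops 22 mm above the desk, walls 4 mm thick. Ledge x +79 to +151 mm, 20 mm high; sample at x +115 mm, top 38 mm high.
- micrometer: Micrometer lying on the desk right of the parts, 45 x 134 x 17 mm, long side along its y; origin: centre of the underside. To be left alone.
- caliper: Caliper lying on the desk right of the micrometer, 78 x 225 x 15 mm, long side along its y; origin: centre of the underside. To be left alone.
There are look-alikes about, which are no part of the job. Leave any yellow look-alike of the step_block alone.

How it is judged:
By the outcome, as a careful person would: the job done as asked, in the order asked, and still so for the second after the job is handed in, with the robot touching nothing.
It also fails if it takes over 96 s, if anything falls off the work surface, if the arm or the gripper's body presses on something with over 40 N, if the wrist force passes 120 N, or if a joint passes its speed limit or range.

ROBOT

A 7-joint arm with a two-finger parallel gripper is mounted at the origin on a cart in front of the work surface, level with it; the furniture and walls round the work are solid. World frame = base frame: x ahead of the robot, y to its left, z up, the work surface at z = 0. Lengths are in mm, angles in rad, forces in N, time in s.
With the tool pointing down it reaches from about 425 to 875 mm from the base axis. Payload 8.4 kg.
Tool frame: the origin (TCP) lies midway between the tips of the shut fingers; the grasp point (between the pads) lies 19 mm behind it; z points along the fingers, y is the direction in which the jaws open and shut (so a half turn about z gives the same grasp; the last joint's range is limited). The gripper opens to 85 mm and grips with 20 to 120 N. Pads are 22 mm wide; open, the fingers measure 114 mm over their backs; the gripper's body (76 mm by 85 mm) begins 54 mm behind the grasp point. The pads swing forward as they close: fully open they stand 13 mm farther back than shut.
Start: joints at [1.147, 0.333, 0.04, 1.465, -0.013, 1.343, -0.059], TCP at [207.405, -615.993, 231.308] pointing down, gripper open.
Joint ranges: [-2.58, 2.58], [-0.38, 2.09], [-1.3, 1.39], [0.25, 2.4], [-1.5, 4.64], [0.08, 2.09], [-2.65, 2.65]. Speed limits (rad/s): [2.22, 2.22, 2.79, 2.79, 3.14, 3.14, 3.14].

INTERFACE

Orientations are given as [roll, pitch, yaw] about the fixed x, y, z axes, in that order (R = Rz(yaw) Ry(pitch) Rx(roll)).
In Python, from station import manip gives the robot as it stands.
- The arm moves only by the tool jog_arm, never from a script. Its argument "motion" is a list of rows, each a list of 3 entries, a list of its own where there are three numbers: the shift along the tool's x, y, z normalised to -1 to 1, where 1 is 2 cm, then the turn, a rotation vector about the tool's x, y, z normalised to -1 to 1, where 1 is 0.1 rad, then the opening, from 0 (shut) to 1 (fully open). A call has exactly 10 rows; each row shifts and turns the commanded pose from where the row before left it, along the tool's axes as they then stand; what a row does not reach is not made up. A row lasts 1/10 s, in which the tool goes at most 50 mm and 8.59 degrees, less where a joint would pass 70% of its speed; a pose out of reach is approached as far as the arm can. A call with a number of a shift or a turn outside -1 to 1 is refused whole. A call with a gripper value outside its range is refused whole. The fingers move at their own pace and stop on an object; "squeeze" is the grip in N (left out, the last holds). Time passes only in rows, so rows that do not move let the fingers close, or fill a call up. It gives the time, the measured TCP pose, the force and the opening at its end, in the units of the state.
- manip.read_state(): the state, without advancing time (a new reading comes with each control period).
- manip.camera(name): name is "scene" or "top"; returns a dict with "pixels" (480x640x3 uint8, red, green, blue), "depth" (480x640 float32, mm along the optical axis (not along the pixel's ray), 0 where there is no reading), "fx", "fy", "cx", "cy" (pixels), "R" (3x3) and "t" (3): a world point X has camera coordinates R X + t. Camera axes: x right, y down, z forward; pixel columns grow to the right and rows downward; lengths in mm; the calibration is good to about 2 mm. A picture is of the moment at which its call begins.
- manip.finish_job(): hands the job in, once; it reports no verdict.
The state is a dict: "time_s": time; "joints": joint angles; "dq": joint speeds; "joint_efforts": joint torques, N m; "eef_pos": TCP position; "eef_rot": TCP orientation; "contact_force": force on the tool from outside, world axes, zero at the start; "moment": the same for the moment, N m; "gripper_width": opening from 0.0 (shut) to 1.0 (fully open).
Only numpy, scipy, OpenCV 4.12 (cv2) and the standard library are available. Lean on these libraries where they do the work, as an engineer would, in place of code of your own. Each camera call takes 0.05 s, during which the arm holds its last target.

## Working session

There is one attempt and no reset: what is moved stays moved. The work goes in short steps, Python scripts to look and compute and a tool call to move; the robot and the scene stay as the last step left them, time stands still between calls to the robot, and variables do not carry over. Pictures are saved under pics/ and viewed, and the job is handed in when it is done.

Besides the shell and the picture viewer there is one more tool, called after "Emit:" as name(argument=value, ...) on one line, values as JSON. jog_arm: Moves the arm, as the interface text tells. Scaled input: -1 to 1 covers 2 cm each way for a shift and 0.1 rad each way for a turn. Its arguments: {"type":"object","properties":{"motion":{"type":"array","items":{"type":"array"}},"squeeze":{"type":"number"}},"required":["motion"]}

```bash
ls; mkdir -p pics; python3 - <<'E'
from station import manip
import cv2,numpy as np
for n in("scene","top"):
    c=manip.camera(n); np.savez(f"{n}0.npz",**c)
    cv2.imwrite(f"pics/{n}0.png",c["pixels"][:,:,::-1])
    print(n,c["fx"],c["cx"],c["cy"],np.round(-c["R"].T@c["t"]),np.round(c["R"],2).tolist())
print(manip.read_state())
E
```

```text
pics
scene 523.2784664007852 320.1227500327875 235.75681249036708 [-183. -580.  487.] [[0.57, -0.82, -0.02], [-0.39, -0.25, -0.89], [0.72, 0.52, -0.46]]
top 449.3231988293408 309.26516529212137 232.54550112442683 [ 346.  -64. 1025.] [[-0.02, -1.0, 0.0], [-0.99, 0.02, -0.17], [0.17, -0.01, -0.99]]
{'time_s': 0.1, 'joints': array([ 1.14682047,  0.33385995,  0.03987396,  1.46618048, -0.01339184,
        1.34331908, -0.05845597]), 'dq': array([ 7.47928119e-05, -1.90805024e-03,  1.41831278e-04, -2.52750986e-03,
        1.17065505e-03, -1.75284851e-03, -4.36966433e-04]), 'joint_efforts': array([ 4.29737251e-03, -6.60019970e+01,  1.37026247e+00, -4.06468642e+01,
        1.69778557e-02,  9.01963154e-03,  2.83291308e-05]), 'eef_pos': array([ 207.25165253, -615.63158387,  230.49864356]), 'eef_rot': array([-3.14009559e+00,  1.08672633e-04,  3.24805626e-01]), 'contact_force': array([-0.07158113, -0.61462993, -0.58023594]), 'moment': array([ 0.01600304,  0.02964616, -0.01912314]), 'gripper_width': 1.0008828288778404}
```

View pics/scene0.png

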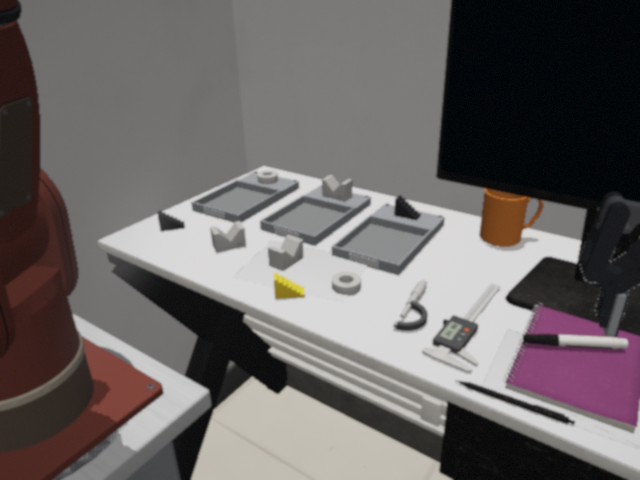

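View pics/top0.png

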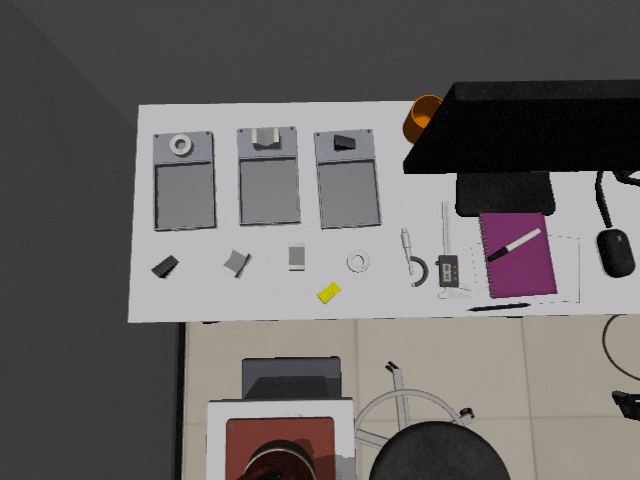

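Top view: the trays are ring (185,180), V-block (268,175) and step (348,178), each with its sample behind it. The black step block is at (165,267), V-blocks at (237,262) and (297,257), ring at (358,261) and the yellow look-alike at (329,293). I'll measure these and check the crops.

```bash
cat > h.py <<'E'
import numpy as np,cv2
def world(c):
    v,u=np.mgrid[0:480,0:640]; d=c["depth"].astype(float)
    P=np.stack([(u-c["cx"])/c["fx"]*d,(v-c["cy"])/c["fy"]*d,d],-1)
    return (P-c["t"])@c["R"]
def ray(c,u,v,z):
    d=np.array([(u-c["cx"])/c["fx"],(v-c["cy"])/c["fy"],1.])@c["R"]; o=-c["R"].T@c["t"]
    return o+d*(z-o[2])/d[2]
def proj(c,X):
    p=c["R"]@np.array(X,float)+c["t"]; return p[0]/p[2]*c["fx"]+c["cx"],p[1]/p[2]*c["fy"]+c["cy"]
E
python3 - <<'E'
from h import *
c=dict(np.load("top0.npz")); W=world(c)
print("desk z",np.median(W[250:290,190:215,2]))
for n,(u,v) in dict(step=(165,267),va=(237,262),vb=(297,257),ring=(358,261),yel=(329,293)).items():
    s=np.s_[v-24:v+24,u-26:u+26]; w=W[s]; m=(w[...,2]>7)
    k=w[m]; 
    r=cv2.minAreaRect(k[:,:2].astype(np.float32))
    print(n,m.sum(),np.round(k[:,2].max(),1),"rect c",np.round(r[0],1),np.round(r[1],1),round(r[2],1),"median z",np.median(k[:,2]))
for n,(u0,u1,v0,v1) in dict(rt=(145,222,120,240),vt=(230,305,120,235),st=(308,388,120,235)).items():
    w=W[v0:v1,u0:u1]; m=(w[...,2]>12)&(w[...,2]<30); k=w[m]
    r=cv2.minAreaRect(k[:,:2].astype(np.float32)); print(n,np.round(r[0],1),np.round(r[1],1),round(r[2],1),np.round(cv2.boxPoints(r)).tolist())
im=c["pixels"][:,:,::-1][220:310,140:400]
a=cv2.resize(im,None,fx=3,fy=3,interpolation=cv2.INTER_CUBIC)
s=np.load("scene0.npz"); b=cv2.resize(s["pixels"][:,:,::-1][190:310,140:400],None,fx=3,fy=3,interpolation=cv2.INTER_CUBIC)
b=b[:320]
cv2.imwrite("pics/crop0.png",np.vstack([a,b]))
E
```

```text
desk z 1.2145070979249093
step 304 1024.5 rect c [388.1 109.3] [351.9  53.9] 67.8 median z 23.283526716668096
va 498 1024.5 rect c [417.6  33.3] [239.4  60. ] 59.7 median z 34.488680696598564
vb 487 1024.5 rect c [435.3 -37.8] [114.9 172.5] 85.1 median z 34.93625804276156
ring 346 1024.5 rect c [ 407.2 -139.7] [ 72.6 180.3] 60.6 median z 18.556399314148216
yel 260 1024.5 rect c [ 396.  -115.6] [ 87.2 113.8] 6.2 median z 23.1292044819755
rt [646.3 219.7] [231.8 139.8] 2.9 [[527.0, 284.0], [534.0, 144.0], [766.0, 156.0], [759.0, 295.0]]
vt [655.7  24.2] [231.9 138.2] 1.7 [[538.0, 90.0], [542.0, -48.0], [774.0, -41.0], [770.0, 97.0]]
st [ 645.5 -159.8] [232.9 138.3] 3.1 [[525.0, -97.0], [533.0, -235.0], [766.0, -222.0], [758.0, -84.0]]
```

View pics/crop0.png

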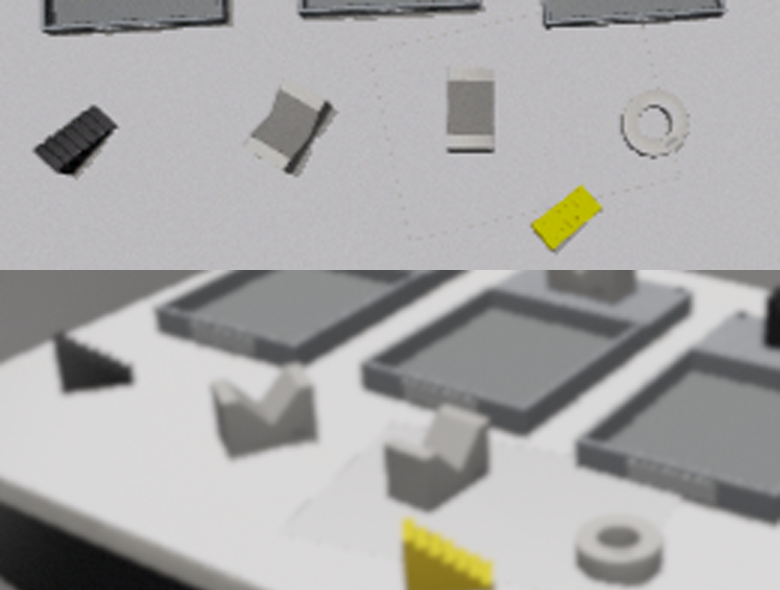

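```bash
python3 - <<'E'
from h import *
c=dict(np.load("top0.npz")); W=world(c)
def rect(k): 
    r=cv2.minAreaRect(k[:,:2].astype(np.float32)); return np.round(r[0],1),np.round(r[1],1),round(r[2],1)
for n,(u,v,h) in dict(step=(165,267,37),va=(237,262,40),vb=(297,257,40),ring=(358,261,18),yel=(329,293,37)).items():
    w=W[v-24:v+24,u-26:u+26]; m=((w[...,2]>10)&(w[...,2]<48)).astype(np.uint8)
    nl,lab,st,_=cv2.connectedComponentsWithStats(m); i=1+st[1:,4].argmax(); k=w[lab==i]
    print(n,len(k),"all",*rect(k),"z",np.percentile(k[:,2],[1,10,50,90,99]).round(1))
    t=k[k[:,2]>h-3]; print("   top",len(t),*rect(t),t[:,:2].mean(0).round(1))
    # desk z nearby
    q=w[...,2]; print("   desk",np.median(q[(q<6)]).round(1))
    # pixel contour approach on silhouettes: ray of contour pixels
for n,(cx,cy,a) in dict(rt=(646.3,219.7,2.9),vt=(655.7,24.2,1.7),st=(645.5,-159.8,3.1)).items():
    a=np.radians(a); print(n,"origin",round(cx-36*np.cos(a),1),round(cy-36*np.sin(a),1))
    # sample
    o=np.array([cx-36*np.cos(a),cy-36*np.sin(a)]); 
    p=o+115*np.array([np.cos(a),np.sin(a)]); d=W[...,:2]-p; m=(np.hypot(d[...,0],d[...,1])<45)&(W[...,2]>28)&(W[...,2]<65)
    print("  sample pred",p.round(),"meas",rect(W[m]))
E
```

```text
step 264 all [446.2 255.6] [25.7 45.7] 49.8 z [10.4 13.5 24.6 37.6 40.7]
   top 62 [434.4 265.1] [24.7 15.1] 49.0 [432.9 265.9]
   desk 1.3
va 475 all [453.9  95.2] [35.8 60.1] 58.9 z [10.9 20.8 34.4 42.1 44.9]
   top 199 [453.9  95.2] [34.5 60.1] 59.0 [453.3  95.5]
   desk 1.2
vb 460 all [463.2 -40.3] [34.  60.5] 89.1 z [12.7 21.5 35.3 42.4 44.2]
   top 202 [463.3 -40.7] [33.2 60.3] 89.3 [463.2 -40.3]
   desk 2.5
ring 304 all [ 452. -178.] [48.1 49.3] 24.9 z [12.  15.9 18.6 21.3 22.8]
   top 286 [ 452. -178.] [48.1 49.3] 24.9 [ 452.3 -178.1]
   desk 1.8
yel 214 all [ 383. -110.] [23.6 47.9] 37.9 z [10.9 13.6 26.2 38.  41.8]
   top 49 [372.8 -97. ] [23.5 14.7] 38.7 [371.8 -95.6]
   desk 1.6
rt origin 610.3 217.9
  sample pred [725. 224.] meas (array([725. , 223.3]), array([49.3, 48.7]), 45.3)
vt origin 619.7 23.1
  sample pred [735.  27.] meas (array([723.6,  26.2]), array([60.5, 58.5]), 89.6)
st origin 609.6 -161.7
  sample pred [ 724. -156.] meas (array([ 724.4, -155. ]), array([25.4, 50. ]), 1.8)
```

Candidates for the parts:
- **Black step block:** loose (165,267). The yellow one (329,293) and the fastened sample (344,143) are look-alikes, so they're excluded.
- **V-blocks:** (237,262) and (297,257). The sample at (265,138) is fastened.
- **Ring:** (358,261). The sample at (180,145) is fastened.

The crop confirms these choices.

```bash
cat > plan.py <<'E'
import sys,numpy as np
from station import manip
from scipy.spatial.transform import Rotation as Ro
# usage: plan.py x y z yawdeg [n]  : rows to reach target, constant speed
def main():
    x,y,z,yaw=map(float,sys.argv[1:5]); s=manip.read_state()
    p=np.array(s["eef_pos"]); cur=s["eef_rot"][2]; dy=(np.radians(yaw)-cur+np.pi)%(2*np.pi)-np.pi
    if len(sys.argv)>6: dy=np.radians(float(sys.argv[6]))
    d=np.array([x,y,z])-p
    print("t",round(s["time_s"],2),"pos",p.round(1),"rpy",np.round(np.degrees(s["eef_rot"]),1),"F",np.round(s["contact_force"],1),"w",round(s["gripper_width"]*85,1),"q",np.round(s["joints"],2))
    print("d",d.round(1),"turn",round(-dy/0.1,2))
    n=int(sys.argv[5]) if len(sys.argv)>5 else int(np.ceil(max(np.linalg.norm(d)/19.,abs(dy)/.1)))
    y0=cur
    for i in range(n):
        R=Ro.from_euler("xyz",[np.pi,0,y0]).as_matrix(); v=R.T@(d/n)/20; t=-dy/n/.1
        y0+=dy/n; print(f"[[{v[0]:.2f},{v[1]:.2f},{v[2]:.2f}],[0,0,{t:.2f}]]")
if __name__=="__main__": main()
E
python3 - <<'E'
from h import *
c=dict(np.load("top0.npz")); W=world(c)
for u,v in[(408,165),(415,168),(440,165),(460,95),(460,168),(425,110),(450,250),(410,240)]: print(u,v,W[v,u].round())
E
python3 plan.py 452 -178 100 20
```

```text
408 165 [ 611. -257.  210.]
415 168 [ 607. -271.  205.]
440 165 [ 607. -315.  220.]
460 95 [ 614. -264.  485.]
460 168 [ 608. -359.  198.]
425 110 [ 803. -346.   33.]
450 250 [ 474. -391.    5.]
410 240 [ 499. -302.    3.]
t 0.1 pos [ 207.3 -615.6  230.5] rpy [-179.9    0.    18.6] F [-0.1 -0.6 -0.6] w 85.1 q [ 1.15  0.33  0.04  1.47 -0.01  1.34 -0.06]
d [ 244.7  437.6 -130.5] turn -0.24
[[0.66,-0.60,0.23],[0,0,-0.01]]
[[0.66,-0.60,0.23],[0,0,-0.01]]
[[0.66,-0.60,0.23],[0,0,-0.01]]
[[0.67,-0.60,0.23],[0,0,-0.01]]
[[0.67,-0.60,0.23],[0,0,-0.01]]
[[0.67,-0.60,0.23],[0,0,-0.01]]
[[0.67,-0.60,0.23],[0,0,-0.01]]
[[0.67,-0.60,0.23],[0,0,-0.01]]
[[0.67,-0.60,0.23],[0,0,-0.01]]
[[0.67,-0.60,0.23],[0,0,-0.01]]
[[0.67,-0.60,0.23],[0,0,-0.01]]
[[0.67,-0.59,0.23],[0,0,-0.01]]
[[0.67,-0.59,0.23],[0,0,-0.01]]
[[0.67,-0.59,0.23],[0,0,-0.01]]
[[0.67,-0.59,0.23],[0,0,-0.01]]
[[0.67,-0.59,0.23],[0,0,-0.01]]
[[0.67,-0.59,0.23],[0,0,-0.01]]
[[0.67,-0.59,0.23],[0,0,-0.01]]
[[0.67,-0.59,0.23],[0,0,-0.01]]
[[0.67,-0.59,0.23],[0,0,-0.01]]
[[0.67,-0.59,0.23],[0,0,-0.01]]
[[0.67,-0.59,0.23],[0,0,-0.01]]
[[0.67,-0.59,0.23],[0,0,-0.01]]
[[0.68,-0.59,0.23],[0,0,-0.01]]
[[0.68,-0.59,0.23],[0,0,-0.01]]
[[0.68,-0.59,0.23],[0,0,-0.01]]
[[0.68,-0.59,0.23],[0,0,-0.01]]
[[0.68,-0.59,0.23],[0,0,-0.01]]
```

Emit:
jog_arm(motion=[[[0.4,-0.4,0.1],[0,0,0],1],[[0.8,-0.7,0.2],[0,0,0],1],[[0.9,-0.8,0.2],[0,0,0],1],[[0.9,-0.8,0.2],[0,0,0],1],[[0.9,-0.8,0.2],[0,0,0],1],[[0.9,-0.8,0.2],[0,0,0],1],[[0.9,-0.8,0.2],[0,0,0],1],[[0.9,-0.8,0.2],[0,0,0],1],[[0.9,-0.8,0.2],[0,0,0],1],[[0.9,-0.8,0.2],[0,0,0],1]])

```text
time_s: 1.1
eef_pos: [319.2, -418.4, 192.9]
eef_rot: [-3.141, 0.0, 0.325]
contact_force: [0.1, 0.4, -0.3]
gripper_width: 1.002
```

Emit:
jog_arm(motion=[[[0.9,-0.8,0.4],[0,0,0],1],[[0.9,-0.8,0.4],[0,0,0],1],[[0.9,-0.8,0.4],[0,0,0],1],[[0.9,-0.8,0.4],[0,0,0],1],[[0.9,-0.8,0.4],[0,0,0],1],[[0.9,-0.8,0.4],[0,0,0],1],[[0.9,-0.8,0.4],[0,0,0],1],[[0.9,-0.8,0.4],[0,0,0],1],[[0.9,-0.8,0.4],[0,0,0],1],[[0.9,-0.8,0.4],[0,0,0],1]])

```text
time_s: 2.1
eef_pos: [438.3, -209.5, 112.9]
eef_rot: [3.142, 0.0, 0.325]
contact_force: [0.8, 0.3, -0.7]
gripper_width: 0.997
```

```bash
python3 plan.py 452 -178 30 18.6
```

```text
t 2.1 pos [ 438.3 -209.5  112.9] rpy [180.    0.   18.6] F [ 0.8  0.3 -0.7] w 84.7 q [ 0.65  0.12 -0.32  1.98  0.04  1.04 -0.93]
d [ 13.7  31.5 -82.9] turn 0.01
[[0.23,-0.25,0.83],[0,0,0.00]]
[[0.23,-0.25,0.83],[0,0,0.00]]
[[0.23,-0.25,0.83],[0,0,0.00]]
[[0.23,-0.25,0.83],[0,0,0.00]]
[[0.23,-0.25,0.83],[0,0,0.00]]
```

Emit:
jog_arm(motion=[[[0.4,-0.45,0.5],[0,0,0],1],[[0.4,-0.4,0.5],[0,0,0],1],[[0.35,-0.4,0.5],[0,0,0],1],[[0,0,1],[0,0,0],1],[[0,0,1],[0,0,0],1],[[0,0,0.8],[0,0,0],1],[[0,0,0.6],[0,0,0],1],[[0,0,0.4],[0,0,0],1],[[0,0,0.2],[0,0,0],1],[[0,0,0],[0,0,0],1]])

```text
time_s: 3.1
eef_pos: [452.0, -180.1, 3.1]
eef_rot: [-3.141, 0.0, 0.325]
contact_force: [0.5, 0.3, 1.2]
gripper_width: 0.999
```

Emit:
jog_arm(motion=[[[0,0,0],[0,0,0],0.4],[[0,0,0],[0,0,0],0.4],[[0,0,0],[0,0,0],0.4],[[0,0,0],[0,0,0],0.4],[[0,0,0],[0,0,0],0.4],[[0,0,0],[0,0,0],0.4],[[0,0,0],[0,0,0],0.4],[[0,0,0],[0,0,0],0.4],[[0,0,0],[0,0,0],0.4],[[0,0,0],[0,0,0],0.4]], squeeze=50)

```text
time_s: 4.1
eef_pos: [452.5, -180.1, 4.3]
eef_rot: [3.141, -0.0, 0.325]
contact_force: [-2.9, 1.9, 9.9]
gripper_width: 0.55
```

```bash
python3 plan.py 610 218 90 18.6 8|head -3; python3 - <<'E'
from h import *
from station import manip
c=manip.camera("scene"); cv2.imwrite("pics/g1.png",cv2.resize(c["pixels"][200:360,250:450,::-1],None,fx=3,fy=3))
E
```

```text
t 4.1 pos [ 452.5 -180.1    4.3] rpy [180.   -0.   18.6] F [-2.9  1.9  9.9] w 46.7 q [ 0.59  0.28 -0.33  2.07  0.12  0.81 -1.06]
d [157.5 398.1  85.7] turn 0.0
[[1.73,-2.04,-0.54],[0,0,0.00]]
```

View pics/g1.png

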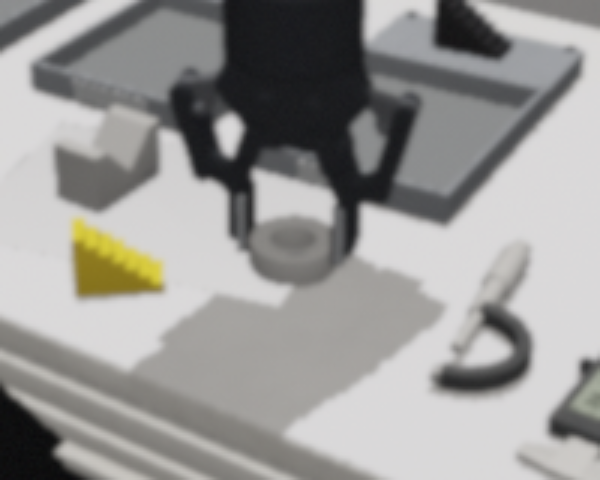

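Emit:
jog_arm(motion=[[[0,0,-0.3],[0,0,0],0.4],[[0,0,-0.6],[0,0,0],0.4],[[0,0,-0.9],[0,0,0],0.4],[[0,0,-0.9],[0,0,0],0.4],[[0,0,-0.9],[0,0,0],0.4],[[0.3,-0.4,-0.6],[0,0,0],0.4],[[0.6,-0.7,-0.2],[0,0,0],0.4],[[0.8,-0.9,0],[0,0,0],0.4],[[0.8,-0.9,0],[0,0,0],0.4],[[0.8,-0.9,0],[0,0,0],0.4]])

```text
time_s: 5.15
eef_pos: [490.7, -85.4, 91.7]
eef_rot: [-3.142, -0.0, 0.325]
contact_force: [0.0, -0.1, -3.1]
gripper_width: 0.549
```

Emit:
jog_arm(motion=[[[0.8,-0.9,0],[0,0,0],0.4],[[0.8,-0.9,0],[0,0,0],0.4],[[0.8,-0.9,0],[0,0,0],0.4],[[0.8,-0.9,0],[0,0,0],0.4],[[0.8,-0.9,0],[0,0,0],0.4],[[0.8,-0.9,0],[0,0,0],0.4],[[0.8,-0.9,0],[0,0,0],0.4],[[0.8,-0.9,0],[0,0,0],0.4],[[0.8,-0.9,0],[0,0,0],0.4],[[0.8,-0.9,0],[0,0,0],0.4]])

```text
time_s: 6.15
eef_pos: [584.5, 136.3, 91.6]
eef_rot: [-3.141, 0.0, 0.325]
contact_force: [0.4, 0.1, -2.6]
gripper_width: 0.55
```

```bash
python3 plan.py 610 218 20 18.6 1
```

```text
t 6.15 pos [584.5 136.3  91.6] rpy [-180.     0.    18.6] F [ 0.4  0.1 -2.6] w 46.8 q [ 0.12  0.39 -0.51  1.73  0.22  1.08 -1.71]
d [ 25.5  81.7 -71.6] turn 0.0
[[2.51,-3.46,3.58],[0,0,0.00]]
```

Emit:
jog_arm(motion=[[[0.7,-0.9,0],[0,0,0],0.4],[[0.7,-0.9,0.1],[0,0,0],0.4],[[0.6,-0.9,0.3],[0,0,0],0.4],[[0.4,-0.5,0.5],[0,0,0],0.4],[[0.1,-0.3,0.6],[0,0,0],0.4],[[0,0,0.7],[0,0,0],0.4],[[0,0,0.6],[0,0,0],0.4],[[0,0,0.4],[0,0,0],0.4],[[0,0,0.3],[0,0,0],0.4],[[0,0,0.2],[0,0,0],0.4]])

```text
time_s: 7.15
eef_pos: [609.7, 216.3, 16.8]
eef_rot: [3.141, 0.0, 0.324]
contact_force: [-0.3, 0.5, -3.0]
gripper_width: 0.549
```

```bash
python3 plan.py 610 218 8 18.6 1;  python3 - <<'E'
from h import *
from station import manip
c=manip.camera("scene"); cv2.imwrite("pics/g2.png",cv2.resize(c["pixels"][100:260,140:340,::-1],None,fx=3,fy=3))
E
```

```text
t 7.15 pos [609.7 216.3  16.8] rpy [180.    0.   18.6] F [-0.3  0.5 -3. ] w 46.7 q [-0.04  0.56 -0.49  1.66  0.31  1.   -1.88]
d [ 0.3  1.7 -8.8] turn -0.01
[[0.04,-0.08,0.44],[0,0,-0.01]]
```

View pics/g2.png

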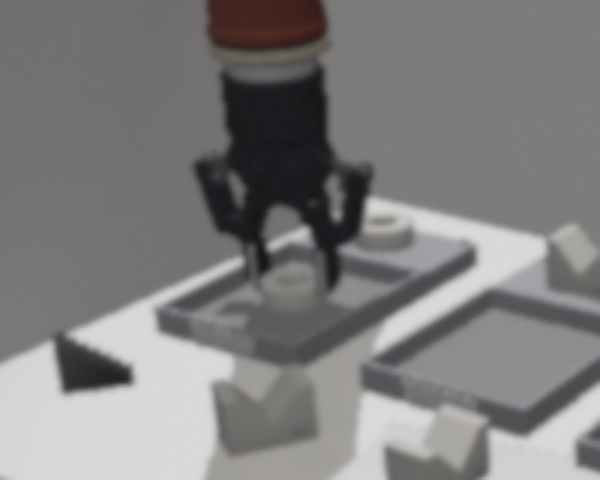

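The ring is held level over the ring tray (crop 290,285). I'll lower it slowly.

Emit:
jog_arm(motion=[[[0,0,0.1],[0,0,0],0.4],[[0,0,0.1],[0,0,0],0.4],[[0,0,0.1],[0,0,0],0.4],[[0,0,0.05],[0,0,0],0.4],[[0,0,0.05],[0,0,0],0.4],[[0,0,0.04],[0,0,0],0.4],[[0,0,0.03],[0,0,0],0.4],[[0,0,0],[0,0,0],0.4],[[0,0,0],[0,0,0],0.4],[[0,0,0],[0,0,0],0.4]])

```text
time_s: 8.2
eef_pos: [609.7, 217.0, 8.5]
eef_rot: [3.141, -0.0, 0.325]
contact_force: [-4.0, -1.5, 5.0]
gripper_width: 0.549
```

Emit:
jog_arm(motion=[[[0,0,0],[0,0,0],0.6],[[0,0,0],[0,0,0],0.65],[[0,0,0],[0,0,0],0.7],[[0,0,0],[0,0,0],0.75],[[0,0,0],[0,0,0],0.75],[[0,0,0],[0,0,0],0.75],[[0,0,-0.3],[0,0,0],0.75],[[0,0,-0.7],[0,0,0],0.75],[[0,0,-1],[0,0,0],0.75],[[0,0,-1],[0,0,0],0.75]])

```text
time_s: 9.2
eef_pos: [609.8, 217.1, 69.8]
eef_rot: [-3.141, -0.001, 0.325]
contact_force: [0.3, -0.7, 0.4]
gripper_width: 0.751
```

```bash
python3 plan.py 447.8 253.8 80 139.8 22
```

```text
t 9.2 pos [609.8 217.1  69.8] rpy [-180.    -0.    18.6] F [ 0.3 -0.7  0.4] w 63.8 q [-0.02  0.51 -0.51  1.62  0.27  1.08 -1.85]
d [-162.    36.7   10.2] turn -21.15
[[-0.32,-0.20,-0.02],[0,0,-0.96]]
[[-0.30,-0.23,-0.02],[0,0,-0.96]]
[[-0.28,-0.25,-0.02],[0,0,-0.96]]
[[-0.25,-0.28,-0.02],[0,0,-0.96]]
[[-0.22,-0.30,-0.02],[0,0,-0.96]]
[[-0.19,-0.32,-0.02],[0,0,-0.96]]
[[-0.16,-0.34,-0.02],[0,0,-0.96]]
[[-0.13,-0.35,-0.02],[0,0,-0.96]]
[[-0.09,-0.37,-0.02],[0,0,-0.96]]
[[-0.06,-0.37,-0.02],[0,0,-0.96]]
[[-0.02,-0.38,-0.02],[0,0,-0.96]]
[[0.01,-0.38,-0.02],[0,0,-0.96]]
[[0.05,-0.37,-0.02],[0,0,-0.96]]
[[0.08,-0.37,-0.02],[0,0,-0.96]]
[[0.12,-0.36,-0.02],[0,0,-0.96]]
[[0.15,-0.34,-0.02],[0,0,-0.96]]
[[0.19,-0.33,-0.02],[0,0,-0.96]]
[[0.22,-0.31,-0.02],[0,0,-0.96]]
[[0.25,-0.29,-0.02],[0,0,-0.96]]
[[0.27,-0.26,-0.02],[0,0,-0.96]]
[[0.30,-0.23,-0.02],[0,0,-0.96]]
[[0.32,-0.21,-0.02],[0,0,-0.96]]
```

Emit:
jog_arm(motion=[[[-0.3,-0.2,-0.4],[0,0,-0.9],0.75],[[-0.3,-0.25,-0.1],[0,0,-1],0.75],[[-0.3,-0.25,0],[0,0,-1],0.75],[[-0.25,-0.3,0],[0,0,-1],0.75],[[-0.2,-0.3,0],[0,0,-1],0.75],[[-0.2,-0.3,0],[0,0,-1],0.75],[[-0.15,-0.35,0],[0,0,-1],0.75],[[-0.1,-0.35,0],[0,0,-1],0.75],[[-0.1,-0.35,0],[0,0,-1],0.75],[[-0.05,-0.35,0],[0,0,-1],0.75]])

```text
time_s: 10.2
eef_pos: [537.6, 234.3, 79.3]
eef_rot: [3.14, -0.0, 1.319]
contact_force: [-0.7, -0.2, -0.0]
gripper_width: 0.751
```

Emit:
jog_arm(motion=[[[0,-0.4,0],[0,0,-1],0.7],[[0,-0.4,0],[0,0,-1],0.7],[[0.05,-0.4,0],[0,0,-1],0.65],[[0.1,-0.35,0],[0,0,-1],0.65],[[0.1,-0.35,0],[0,0,-1],0.65],[[0.15,-0.35,0],[0,0,-1],0.6],[[0.2,-0.3,0],[0,0,-1],0.6],[[0.2,-0.3,0],[0,0,-1],0.6],[[0.25,-0.3,0],[0,0,-1],0.6],[[0.3,-0.25,0],[0,0,-1],0.6]])

```text
time_s: 11.2
eef_pos: [462.8, 248.5, 79.1]
eef_rot: [3.141, 0.001, 2.319]
contact_force: [-0.4, -0.1, 0.2]
gripper_width: 0.602
```

```bash
python3 plan.py 447.8 253.8 4 139.8 2
```

```text
t 11.2 pos [462.8 248.5  79.1] rpy [1.800e+02 1.000e-01 1.329e+02] F [-0.4 -0.1  0.2] w 51.2 q [ 0.28  0.39 -1.    1.9   0.38  1.05 -0.13]
d [-15.    5.3 -75.1] turn -1.21
[[0.35,-0.19,1.88],[0,0,-0.61]]
[[0.36,-0.16,1.88],[0,0,-0.61]]
```

Emit:
jog_arm(motion=[[[0.4,-0.2,0],[0,0,-0.6],0.6],[[0.3,-0.15,0.2],[0,0,-0.6],0.6],[[0,0,0.6],[0,0,0],0.6],[[0,0,0.8],[0,0,0],0.6],[[0,0,0.8],[0,0,0],0.6],[[0,0,0.6],[0,0,0],0.6],[[0,0,0.4],[0,0,0],0.6],[[0,0,0.2],[0,0,0],0.6],[[0,0,0.15],[0,0,0],0.6],[[0,0,0],[0,0,0],0.6]])

```text
time_s: 12.2
eef_pos: [447.9, 253.8, 2.9]
eef_rot: [3.142, -0.0, 2.435]
contact_force: [0.1, -0.0, 0.9]
gripper_width: 0.596
```

```bash
python3 plan.py 447.8 253.8 4 139.8 1;  python3 - <<'E'
from h import *
from station import manip
c=manip.camera("scene"); cv2.imwrite("pics/g3.png",cv2.resize(c["pixels"][130:290,80:280,::-1],None,fx=3,fy=3))
c=manip.camera("top"); cv2.imwrite("pics/g3t.png",cv2.resize(c["pixels"][200:330,100:300,::-1],None,fx=3,fy=3))
E
```

```text
t 12.2 pos [447.9 253.8   2.9] rpy [180.   -0.  139.5] F [ 0.1 -0.   0.9] w 50.6 q [ 0.21  0.49 -0.95  1.98  0.5   0.92 -0.14]
d [-0.1  0.   1.1] turn -0.05
[[0.00,-0.00,-0.06],[0,0,-0.05]]
```

View pics/g3.png

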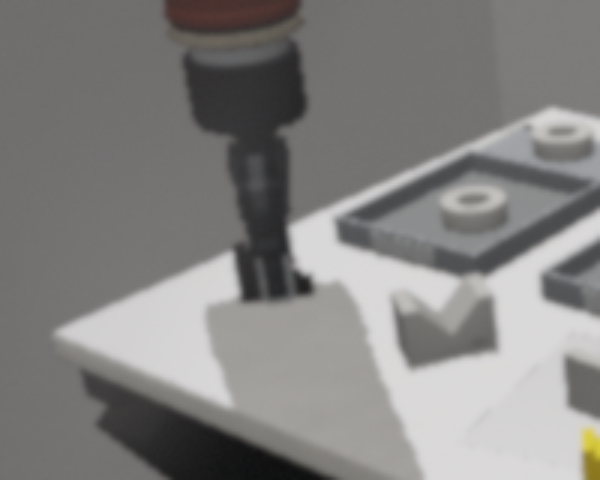

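The ring sits flat in its tray (crop 475,210), and the fingers straddle the step block (270,285). I'll close on it.

Emit:
jog_arm(motion=[[[0,0,-0.1],[0,0,0],0.15],[[0,0,0],[0,0,0],0.15],[[0,0,0],[0,0,0],0.15],[[0,0,0],[0,0,0],0.15],[[0,0,0],[0,0,0],0.15],[[0,0,0],[0,0,0],0.15],[[0,0,0],[0,0,0],0.15],[[0,0,0],[0,0,0],0.15],[[0,0,0],[0,0,0],0.15],[[0,0,0],[0,0,0],0.15]], squeeze=50)

```text
time_s: 13.3
eef_pos: [448.3, 253.9, 5.7]
eef_rot: [3.141, 0.001, 2.435]
contact_force: [-1.1, -0.7, 6.5]
gripper_width: 0.271
```

```bash
python3 plan.py 585 -142 90 139.8 1
```

```text
t 13.3 pos [448.3 253.9   5.7] rpy [180.    0.  139.5] F [-1.1 -0.7  6.5] w 23.0 q [ 0.21  0.49 -0.95  1.98  0.5   0.93 -0.13]
d [ 136.7 -395.9   84.3] turn -0.05
[[-18.05,-10.61,-4.21],[0,0,-0.05]]
```

Emit:
jog_arm(motion=[[[0,0,-0.3],[0,0,0],0.15],[[0,0,-0.6],[0,0,0],0.15],[[0,0,-0.9],[0,0,0],0.15],[[0,0,-0.9],[0,0,0],0.15],[[0,0,-0.9],[0,0,0],0.15],[[-0.3,-0.2,-0.5],[0,0,0],0.15],[[-0.7,-0.4,-0.1],[0,0,0],0.15],[[-0.9,-0.5,0],[0,0,0],0.15],[[-0.95,-0.6,0],[0,0,0],0.15],[[-0.95,-0.6,0],[0,0,0],0.15]])

```text
time_s: 14.3
eef_pos: [476.1, 167.8, 89.5]
eef_rot: [-3.142, 0.001, 2.435]
contact_force: [-0.5, -0.9, -2.4]
gripper_width: 0.269
```

Emit:
jog_arm(motion=[[[-0.95,-0.55,0],[0,0,0],0.15],[[-0.95,-0.55,0],[0,0,0],0.15],[[-0.95,-0.55,0],[0,0,0],0.15],[[-0.95,-0.55,0],[0,0,0],0.15],[[-0.95,-0.55,0],[0,0,0],0.15],[[-0.95,-0.55,0],[0,0,0],0.15],[[-0.95,-0.55,0],[0,0,0],0.15],[[-0.95,-0.55,0],[0,0,0],0.15],[[-0.95,-0.55,0],[0,0,0],0.15],[[-0.95,-0.55,0],[0,0,0],0.15]])

```text
time_s: 15.3
eef_pos: [548.8, -39.4, 89.4]
eef_rot: [-3.141, 0.0, 2.434]
contact_force: [-0.3, 0.5, -1.0]
gripper_width: 0.268
```

```bash
python3 plan.py 585 -142 20 139.8 1
```

```text
t 15.3 pos [548.8 -39.4  89.4] rpy [-180.     0.   139.5] F [-0.3  0.5 -1. ] w 22.8 q [ 0.78  0.41 -0.94  1.84  0.37  1.08  0.56]
d [  36.2 -102.6  -69.4] turn -0.06
[[-4.71,-2.72,3.47],[0,0,-0.06]]
```

Emit:
jog_arm(motion=[[[-0.9,-0.5,0],[0,0,0],0.15],[[-0.9,-0.5,0],[0,0,0],0.15],[[-0.9,-0.5,0],[0,0,0],0.15],[[-0.8,-0.5,0.1],[0,0,0],0.15],[[-0.7,-0.4,0.2],[0,0,0],0.15],[[-0.4,-0.25,0.4],[0,0,0],0.15],[[-0.1,-0.1,0.7],[0,0,0],0.15],[[0,0,0.8],[0,0,0],0.15],[[0,0,0.6],[0,0,0],0.15],[[0,0,0.5],[0,0,0],0.15]])

```text
time_s: 16.3
eef_pos: [583.8, -139.4, 21.2]
eef_rot: [-3.141, -0.002, 2.436]
contact_force: [-0.1, -0.3, -1.7]
gripper_width: 0.268
```

```bash
python3 plan.py 585 -142 9.5 139.8 1;  python3 - <<'E'
from h import *
from station import manip
c=manip.camera("scene"); cv2.imwrite("pics/g4.png",cv2.resize(c["pixels"][:320,240:540,::-1],None,fx=2,fy=2)[:600])
E
```

```text
t 16.3 pos [ 583.8 -139.4   21.2] rpy [-1.800e+02 -1.000e-01  1.396e+02] F [-0.1 -0.3 -1.7] w 22.8 q [ 0.81  0.58 -0.83  1.76  0.49  1.02  0.66]
d [  1.2  -2.6 -11.7] turn -0.04
[[-0.13,-0.06,0.59],[0,0,-0.04]]
```

View pics/g4.png

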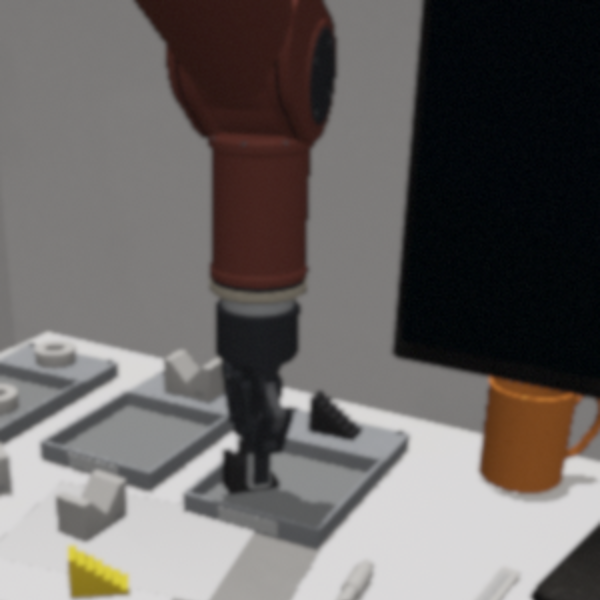

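Emit:
jog_arm(motion=[[[-0.2,-0.2,0],[0,0,0],0.15],[[-0.2,-0.15,0],[0,0,0],0.15],[[0,0,0.1],[0,0,0],0.15],[[0,0,0.1],[0,0,0],0.15],[[0,0,0.1],[0,0,0],0.15],[[0,0,0.1],[0,0,0],0.15],[[0,0,0.1],[0,0,0],0.15],[[0,0,0.05],[0,0,0],0.15],[[0,0,0.05],[0,0,0],0.15],[[0,0,0],[0,0,0],0.15]])

```text
time_s: 17.35
eef_pos: [586.1, -151.0, 10.8]
eef_rot: [3.142, -0.0, 2.435]
contact_force: [0.4, 0.3, -1.2]
gripper_width: 0.269
```

Emit:
jog_arm(motion=[[[0,0,0.03],[0,0,0],0.15],[[0,0,0.03],[0,0,0],0.15],[[0,0,0.03],[0,0,0],0.15],[[0,0,0.03],[0,0,0],0.15],[[0,0,0],[0,0,0],0.15],[[0,0,0],[0,0,0],0.15],[[0,0,0],[0,0,0],0.15],[[0,0,0],[0,0,0],0.15],[[0,0,0],[0,0,0],0.15],[[0,0,0],[0,0,0],0.15]])

```text
time_s: 18.35
eef_pos: [586.2, -151.1, 9.8]
eef_rot: [-3.141, 0.001, 2.435]
contact_force: [-5.0, 0.3, 12.3]
gripper_width: 0.264
```

Contact force has risen to 12 N, so the block is seated. I'll release and lift.

Emit:
jog_arm(motion=[[[0,0,0],[0,0,0],0.3],[[0,0,0],[0,0,0],0.35],[[0,0,0],[0,0,0],0.4],[[0,0,0],[0,0,0],0.5],[[0,0,0],[0,0,0],0.5],[[0,0,0],[0,0,0],0.5],[[0,0,-0.3],[0,0,0],0.5],[[0,0,-0.7],[0,0,0],0.5],[[0,0,-1],[0,0,0],0.5],[[0,0,-1],[0,0,0],0.5]])

```text
time_s: 19.35
eef_pos: [586.3, -150.9, 70.2]
eef_rot: [3.141, 0.0, 2.435]
contact_force: [0.0, 0.2, 1.0]
gripper_width: 0.502
```

```bash
python3 plan.py 463.2 -40.3 80 179.1 10
```

```text
t 19.35 pos [ 586.3 -150.9   70.2] rpy [180.    0.  139.5] F [0.  0.2 1. ] w 42.7 q [ 0.85  0.53 -0.86  1.72  0.44  1.1   0.72]
d [-123.1  110.6    9.8] turn -6.91
[[0.83,0.02,-0.05],[0,0,-0.69]]
[[0.82,0.08,-0.05],[0,0,-0.69]]
[[0.82,0.13,-0.05],[0,0,-0.69]]
[[0.81,0.19,-0.05],[0,0,-0.69]]
[[0.79,0.25,-0.05],[0,0,-0.69]]
[[0.77,0.30,-0.05],[0,0,-0.69]]
[[0.75,0.35,-0.05],[0,0,-0.69]]
[[0.72,0.40,-0.05],[0,0,-0.69]]
[[0.69,0.45,-0.05],[0,0,-0.69]]
[[0.66,0.50,-0.05],[0,0,-0.69]]
```

Emit:
jog_arm(motion=[[[0.6,0,-0.3],[0,0,-0.7],0.5],[[0.85,0.1,-0.2],[0,0,-0.7],0.5],[[0.85,0.15,0],[0,0,-0.7],0.5],[[0.85,0.2,0],[0,0,-0.7],0.5],[[0.8,0.25,0],[0,0,-0.7],0.6],[[0.8,0.3,0],[0,0,-0.7],0.7],[[0.75,0.35,0],[0,0,-0.7],0.7],[[0.7,0.4,0],[0,0,-0.7],0.7],[[0.7,0.45,0],[0,0,-0.7],0.7],[[0.65,0.5,0],[0,0,-0.6],0.7]])

```text
time_s: 20.35
eef_pos: [464.1, -41.7, 79.5]
eef_rot: [-3.141, 0.001, 3.128]
contact_force: [0.1, -0.1, 0.4]
gripper_width: 0.697
```

```bash
python3 plan.py 463.2 -40.3 4 179.1 1; python3 - <<'E'
from h import *
from station import manip
c=manip.camera("scene"); cv2.imwrite("pics/g5.png",cv2.resize(c["pixels"][150:350,240:480,::-1],None,fx=3,fy=3)[:600])
E
```

```text
t 20.35 pos [464.1 -41.7  79.5] rpy [-179.9    0.   179.2] F [ 0.1 -0.1  0.4] w 59.2 q [ 1.07  0.3  -1.18  2.03  0.33  1.02  1.28]
d [ -0.9   1.4 -75.5] turn 0.02
[[0.05,0.07,3.77],[0,0,0.02]]
```

View pics/g5.png

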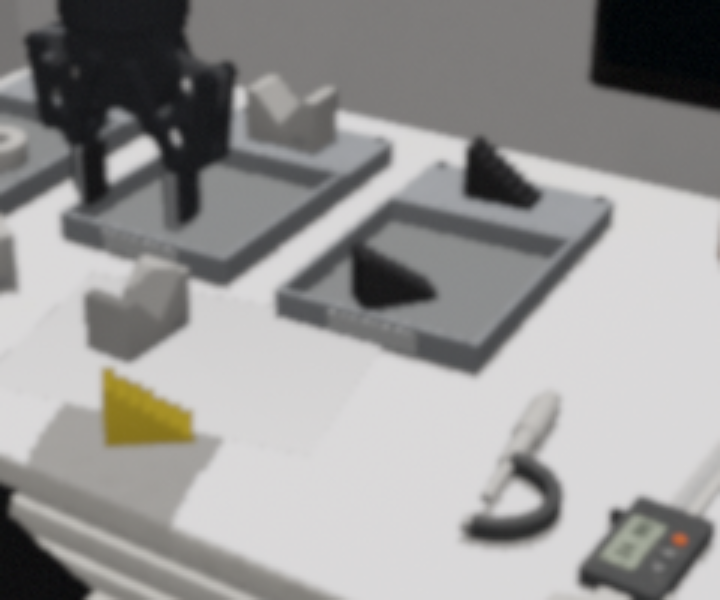

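The step block stands flat in its tray (crop 390,280). The gripper is above vblock_b, so I'll descend.

Emit:
jog_arm(motion=[[[0.05,0.05,0.3],[0,0,0],0.7],[[0,0,0.6],[0,0,0],0.7],[[0,0,0.7],[0,0,0],0.7],[[0,0,0.7],[0,0,0],0.7],[[0,0,0.5],[0,0,0],0.7],[[0,0,0.4],[0,0,0],0.7],[[0,0,0.3],[0,0,0],0.7],[[0,0,0.15],[0,0,0],0.7],[[0,0,0.1],[0,0,0],0.7],[[0,0,0],[0,0,0],0.7]])

```text
time_s: 21.4
eef_pos: [463.4, -41.2, 3.6]
eef_rot: [-3.142, 0.0, 3.125]
contact_force: [0.0, -0.2, 0.3]
gripper_width: 0.699
```

Emit:
jog_arm(motion=[[[0,0,0],[0,0,0],0.3],[[0,0,0],[0,0,0],0.3],[[0,0,0],[0,0,0],0.3],[[0,0,0],[0,0,0],0.3],[[0,0,0],[0,0,0],0.3],[[0,0,0],[0,0,0],0.3],[[0,0,0],[0,0,0],0.3],[[0,0,0],[0,0,0],0.3],[[0,0,0],[0,0,0],0.3],[[0,0,0],[0,0,0],0.3]], squeeze=70)

```text
time_s: 22.4
eef_pos: [463.7, -41.2, 4.2]
eef_rot: [-3.141, 0.001, 3.125]
contact_force: [-0.6, 0.1, 5.1]
gripper_width: 0.395
```

```bash
python3 plan.py 656.5 24.2 90 181.7 1; python3 - <<'E'
from h import *
from station import manip
c=manip.camera("scene"); cv2.imwrite("pics/g6.png",cv2.resize(c["pixels"][150:350,200:440,::-1],None,fx=3,fy=3)[:600])
E
```

```text
t 22.4 pos [463.7 -41.2   4.2] rpy [-180.    0.  179.] F [-0.6  0.1  5.1] w 33.6 q [ 0.93  0.43 -1.06  2.09  0.48  0.89  1.15]
d [192.8  65.4  85.8] turn -0.47
[[-9.58,3.43,-4.29],[0,0,-0.47]]
```

View pics/g6.png

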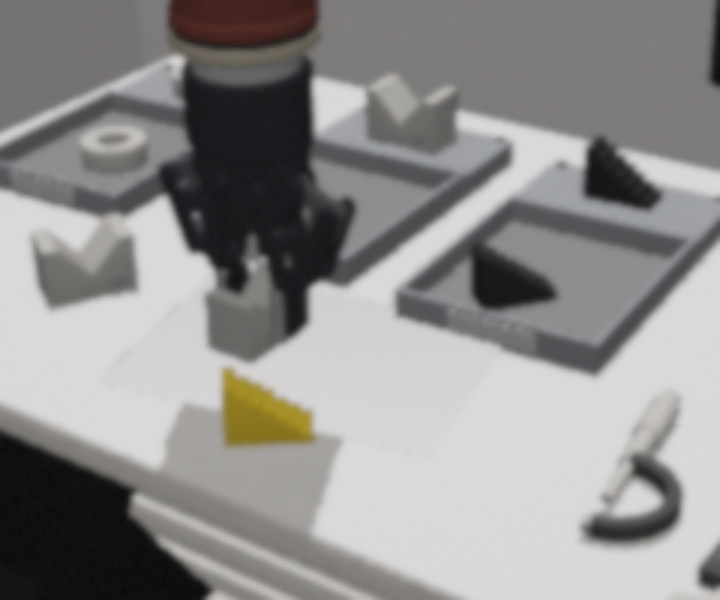

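Emit:
jog_arm(motion=[[[0,0,-0.3],[0,0,0],0.3],[[0,0,-0.6],[0,0,0],0.3],[[0,0,-0.8],[0,0,0],0.3],[[0,0,-0.8],[0,0,0],0.3],[[0,0,-0.8],[0,0,0],0.3],[[-0.3,0.1,-0.6],[0,0,-0.1],0.3],[[-0.6,0.2,-0.4],[0,0,-0.2],0.3],[[-0.8,0.3,0],[0,0,-0.2],0.3],[[-0.9,0.3,0],[0,0,0],0.3],[[-0.9,0.3,0],[0,0,0],0.3]])

```text
time_s: 23.45
eef_pos: [533.7, -16.0, 89.9]
eef_rot: [-3.141, -0.0, -3.109]
contact_force: [0.4, -0.4, -4.2]
gripper_width: 0.393
```

Emit:
jog_arm(motion=[[[-0.9,0.3,0],[0,0,0],0.3],[[-0.9,0.4,0],[0,0,0],0.3],[[-0.9,0.4,0],[0,0,0],0.3],[[-0.9,0.3,0],[0,0,0],0.3],[[-0.9,0.3,0],[0,0,0],0.3],[[-0.7,0.2,0],[0,0,0],0.3],[[-0.5,0.1,0],[0,0,0],0.3],[[-0.2,0.1,0],[0,0,0],0.3],[[0,0,0],[0,0,0],0.3],[[0,0,0],[0,0,0],0.3]])

```text
time_s: 24.45
eef_pos: [648.9, 29.7, 89.5]
eef_rot: [-3.141, -0.001, -3.108]
contact_force: [-0.4, -0.4, -4.1]
gripper_width: 0.394
```

```bash
python3 plan.py 655.7 24.2 9 181.7 1; python3 - <<'E'
from h import *
from station import manip
c=manip.camera("scene"); cv2.imwrite("pics/g7.png",cv2.resize(c["pixels"][100:300,220:460,::-1],None,fx=3,fy=3)[:600])
E
```

```text
t 24.45 pos [648.9  29.7  89.5] rpy [-180.    -0.  -178.1] F [-0.4 -0.4 -4.1] w 33.5 q [ 0.59  0.65 -0.99  1.58  0.57  1.22  1.1 ]
d [  6.8  -5.5 -80.5] turn 0.04
[[-0.33,-0.29,4.02],[0,0,0.04]]
```

View pics/g7.png

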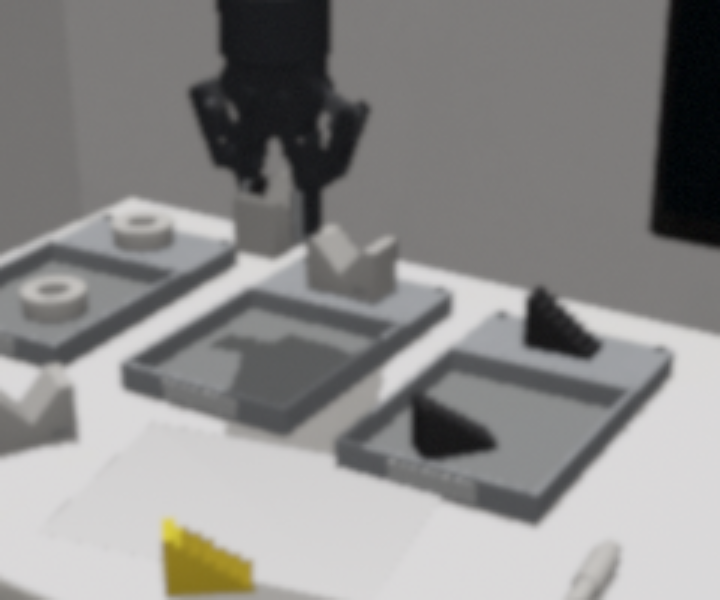

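Emit:
jog_arm(motion=[[[-0.3,-0.3,0],[0,0,0],0.3],[[0,0,0.3],[0,0,0],0.3],[[0,0,0.6],[0,0,0],0.3],[[0,0,0.7],[0,0,0],0.3],[[0,0,0.7],[0,0,0],0.3],[[0,0,0.6],[0,0,0],0.3],[[0,0,0.4],[0,0,0],0.3],[[0,0,0.3],[0,0,0],0.3],[[0,0,0.1],[0,0,0],0.3],[[0,0,0],[0,0,0],0.3]])

```text
time_s: 25.5
eef_pos: [655.7, 24.2, 15.5]
eef_rot: [3.141, 0.0, -3.108]
contact_force: [1.0, 0.1, -3.9]
gripper_width: 0.393
```

Emit:
jog_arm(motion=[[[0,0,0.05],[0,0,0],0.3],[[0,0,0.05],[0,0,0],0.3],[[0,0,0.05],[0,0,0],0.3],[[0,0,0.05],[0,0,0],0.3],[[0,0,0.04],[0,0,0],0.3],[[0,0,0.04],[0,0,0],0.3],[[0,0,0],[0,0,0],0.3],[[0,0,0],[0,0,0],0.3],[[0,0,0],[0,0,0],0.3],[[0,0,0],[0,0,0],0.3]])

```text
time_s: 26.5
eef_pos: [655.6, 24.1, 10.0]
eef_rot: [3.142, 0.0, -3.108]
contact_force: [-1.0, -0.1, -3.9]
gripper_width: 0.391
```

Emit:
jog_arm(motion=[[[0,0,0.03],[0,0,0],0.3],[[0,0,0.03],[0,0,0],0.3],[[0,0,0.03],[0,0,0],0.3],[[0,0,0.02],[0,0,0],0.3],[[0,0,0],[0,0,0],0.3],[[0,0,0],[0,0,0],0.3],[[0,0,0],[0,0,0],0.3],[[0,0,0],[0,0,0],0.3],[[0,0,0],[0,0,0],0.3],[[0,0,0],[0,0,0],0.3]])

```text
time_s: 27.5
eef_pos: [655.6, 24.1, 8.3]
eef_rot: [-3.141, 0.0, -3.108]
contact_force: [-5.7, -0.9, 5.4]
gripper_width: 0.394
```

Emit:
jog_arm(motion=[[[0,0,0],[0,0,0],0.43],[[0,0,0],[0,0,0],0.47],[[0,0,0],[0,0,0],0.52],[[0,0,0],[0,0,0],0.6],[[0,0,0],[0,0,0],0.65],[[0,0,0],[0,0,0],0.65],[[0,0,-0.3],[0,0,0],0.65],[[0,0,-0.7],[0,0,0],0.65],[[0,0,-1],[0,0,0],0.65],[[0,0,-1],[0,0,0],0.65]])

```text
time_s: 28.5
eef_pos: [655.9, 24.3, 70.2]
eef_rot: [3.141, 0.001, -3.108]
contact_force: [0.5, -0.2, -1.0]
gripper_width: 0.651
```

```bash
python3 plan.py 453.9 95.2 80 149 12
```

```text
t 28.5 pos [655.9  24.3  70.2] rpy [ 1.800e+02  1.000e-01 -1.781e+02] F [ 0.5 -0.2 -1. ] w 55.3 q [ 0.58  0.68 -0.97  1.58  0.59  1.2   1.1 ]
d [-202.    70.9    9.8] turn 5.74
[[0.83,0.32,-0.04],[0,0,0.48]]
[[0.85,0.28,-0.04],[0,0,0.48]]
[[0.86,0.24,-0.04],[0,0,0.48]]
[[0.87,0.20,-0.04],[0,0,0.48]]
[[0.88,0.16,-0.04],[0,0,0.48]]
[[0.88,0.12,-0.04],[0,0,0.48]]
[[0.89,0.07,-0.04],[0,0,0.48]]
[[0.89,0.03,-0.04],[0,0,0.48]]
[[0.89,-0.01,-0.04],[0,0,0.48]]
[[0.89,-0.05,-0.04],[0,0,0.48]]
[[0.89,-0.10,-0.04],[0,0,0.48]]
[[0.88,-0.14,-0.04],[0,0,0.48]]
```

Emit:
jog_arm(motion=[[[0.6,0.3,-0.3],[0,0,0.5],0.65],[[0.85,0.3,-0.2],[0,0,0.5],0.65],[[0.85,0.25,0],[0,0,0.5],0.65],[[0.9,0.2,0],[0,0,0.5],0.65],[[0.9,0.15,0],[0,0,0.5],0.65],[[0.9,0.1,0],[0,0,0.5],0.65],[[0.9,0.1,0],[0,0,0.5],0.65],[[0.9,0.05,0],[0,0,0.5],0.7],[[0.9,0,0],[0,0,0.5],0.7],[[0.9,-0.05,0],[0,0,0.5],0.7]])

```text
time_s: 29.5
eef_pos: [490.6, 86.7, 79.3]
eef_rot: [3.141, 0.002, 2.673]
contact_force: [-0.2, 0.1, -0.1]
gripper_width: 0.699
```

```bash
python3 plan.py 453.9 95.2 5 149 1; python3 - <<'E'
from h import *
from station import manip
c=manip.camera("top"); cv2.imwrite("pics/g8.png",cv2.resize(c["pixels"][110:310,140:400,::-1],None,fx=3,fy=3)[:600])
E
```

```text
t 29.5 pos [490.6  86.7  79.3] rpy [1.800e+02 1.000e-01 1.532e+02] F [-0.2  0.1 -0.1] w 59.5 q [ 0.66  0.34 -1.04  1.96  0.34  1.03  0.56]
d [-36.7   8.5 -74.3] turn 0.73
[[1.83,-0.45,3.72],[0,0,0.73]]
```

View pics/g8.png

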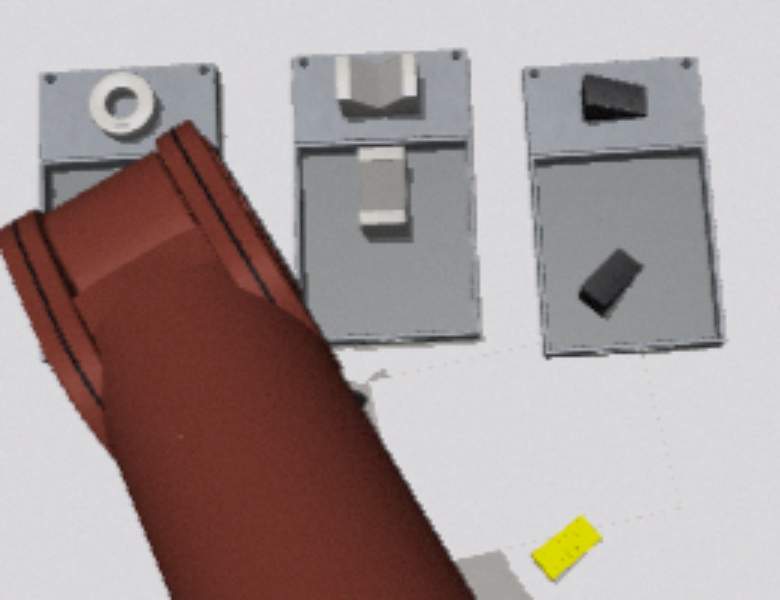

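vblock_b stands in the far half of the V tray (crop 385,190), upright, with the far wall clear once parallax is allowed for. Next is vblock_a.

Emit:
jog_arm(motion=[[[0.9,-0.2,0],[0,0,0.4],0.7],[[0.7,-0.2,0],[0,0,0.3],0.7],[[0.25,-0.05,0.4],[0,0,0],0.7],[[0,0,0.7],[0,0,0],0.7],[[0,0,0.7],[0,0,0],0.7],[[0,0,0.7],[0,0,0],0.7],[[0,0,0.5],[0,0,0],0.7],[[0,0,0.4],[0,0,0],0.7],[[0,0,0.2],[0,0,0],0.7],[[0,0,0.1],[0,0,0],0.7]])

```text
time_s: 30.55
eef_pos: [453.9, 95.8, 3.3]
eef_rot: [3.142, -0.001, 2.605]
contact_force: [0.3, 1.0, -0.4]
gripper_width: 0.701
```

```bash
python3 plan.py 453.9 95.2 4 149 1; python3 - <<'E'
from h import *
from station import manip
c=manip.camera("scene"); cv2.imwrite("pics/g9.png",cv2.resize(c["pixels"][150:300,140:340,::-1],None,fx=3,fy=3)[:600])
E
```

```text
t 30.55 pos [453.9  95.8   3.3] rpy [180.   -0.  149.3] F [ 0.3  1.  -0.4] w 59.6 q [ 0.58  0.39 -0.98  2.1   0.42  0.87  0.38]
d [ 0.  -0.6  0.7] turn 0.05
[[-0.02,-0.02,-0.03],[0,0,0.05]]
```

View pics/g9.png

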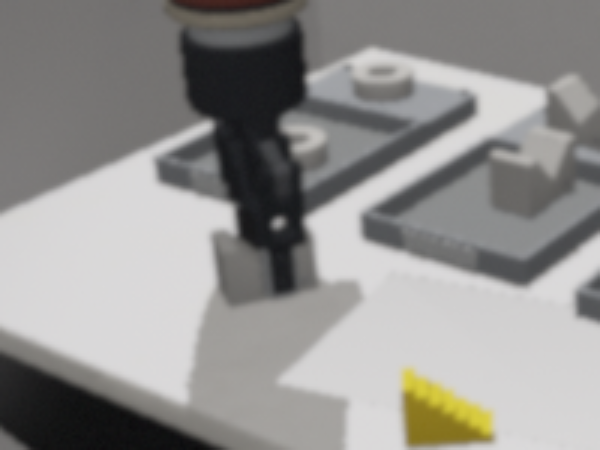

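The fingers straddle the middle of the V-block (crop 270,270). I'll close on it.

Emit:
jog_arm(motion=[[[0,0,0],[0,0,0],0.3],[[0,0,0],[0,0,0],0.3],[[0,0,0],[0,0,0],0.3],[[0,0,0],[0,0,0],0.3],[[0,0,0],[0,0,0],0.3],[[0,0,0],[0,0,0],0.3],[[0,0,0],[0,0,0],0.3],[[0,0,0],[0,0,0],0.3],[[0,0,0],[0,0,0],0.3],[[0,0,0],[0,0,0],0.3]], squeeze=70)

```text
time_s: 31.6
eef_pos: [454.4, 95.5, 4.4]
eef_rot: [3.141, 0.001, 2.605]
contact_force: [-2.3, -0.1, 4.9]
gripper_width: 0.393
```

```bash
python3 plan.py 582 22 90 181.7 10
```

```text
t 31.6 pos [454.4  95.5   4.4] rpy [1.800e+02 1.000e-01 1.492e+02] F [-2.3 -0.1  4.9] w 33.4 q [ 0.58  0.39 -0.98  2.1   0.42  0.87  0.38]
d [127.6 -73.5  85.6] turn -5.67
[[-0.74,0.01,-0.43],[0,0,-0.57]]
[[-0.74,-0.03,-0.43],[0,0,-0.57]]
[[-0.73,-0.07,-0.43],[0,0,-0.57]]
[[-0.73,-0.11,-0.43],[0,0,-0.57]]
[[-0.72,-0.16,-0.43],[0,0,-0.57]]
[[-0.71,-0.20,-0.43],[0,0,-0.57]]
[[-0.70,-0.24,-0.43],[0,0,-0.57]]
[[-0.68,-0.27,-0.43],[0,0,-0.57]]
[[-0.67,-0.31,-0.43],[0,0,-0.57]]
[[-0.65,-0.35,-0.43],[0,0,-0.57]]
```

Emit:
jog_arm(motion=[[[0,0,-0.3],[0,0,0],0.3],[[0,0,-0.6],[0,0,0],0.3],[[0,0,-0.8],[0,0,0],0.3],[[0,0,-0.8],[0,0,0],0.3],[[0,0,-0.8],[0,0,0],0.3],[[-0.3,0,-0.6],[0,0,-0.3],0.3],[[-0.6,0,-0.3],[0,0,-0.5],0.3],[[-0.75,-0.05,0],[0,0,-0.6],0.3],[[-0.75,-0.1,0],[0,0,-0.6],0.3],[[-0.75,-0.1,0],[0,0,-0.6],0.3]])

```text
time_s: 32.6
eef_pos: [509.5, 64.1, 88.6]
eef_rot: [-3.141, 0.0, 2.867]
contact_force: [0.0, -0.5, -3.8]
gripper_width: 0.401
```

Emit:
jog_arm(motion=[[[-0.75,-0.15,0],[0,0,-0.6],0.3],[[-0.7,-0.2,0],[0,0,-0.6],0.3],[[-0.7,-0.25,0],[0,0,-0.6],0.3],[[-0.7,-0.3,0],[0,0,-0.6],0.3],[[-0.6,-0.3,0],[0,0,-0.6],0.3],[[-0.4,-0.2,0],[0,0,-0.1],0.3],[[-0.1,-0.1,0],[0,0,0],0.3],[[0,0,0],[0,0,0],0.3],[[0,0,0],[0,0,0],0.3],[[0,0,0],[0,0,0],0.3]])

```text
time_s: 33.6
eef_pos: [583.4, 24.5, 87.9]
eef_rot: [-3.141, -0.0, -3.108]
contact_force: [-0.5, -0.7, -3.0]
gripper_width: 0.394
```

```bash
python3 plan.py 582 22 12 181.7 1; python3 - <<'E'
from h import *
from station import manip
c=manip.camera("scene"); W=world(c)
cv2.imwrite("pics/g10.png",cv2.resize(c["pixels"][120:280,220:420,::-1],None,fx=3,fy=3)[:600])
E
```

```text
t 33.6 pos [583.4  24.5  87.9] rpy [-180.    -0.  -178.1] F [-0.5 -0.7 -3. ] w 33.5 q [ 0.7   0.54 -1.05  1.75  0.51  1.15  1.1 ]
d [ -1.4  -2.5 -75.9] turn 0.04
[[0.07,-0.13,3.79],[0,0,0.04]]
```

View pics/g10.png

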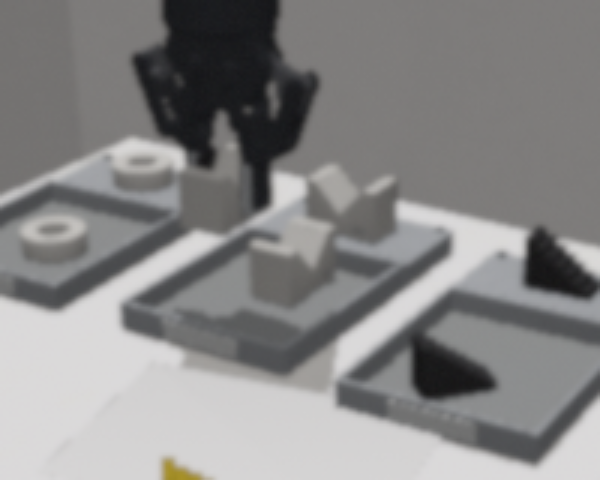

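Emit:
jog_arm(motion=[[[0.05,-0.1,0.1],[0,0,0],0.3],[[0,0,0.4],[0,0,0],0.3],[[0,0,0.7],[0,0,0],0.3],[[0,0,0.7],[0,0,0],0.3],[[0,0,0.7],[0,0,0],0.3],[[0,0,0.5],[0,0,0],0.3],[[0,0,0.3],[0,0,0],0.3],[[0,0,0.2],[0,0,0],0.3],[[0,0,0.05],[0,0,0],0.3],[[0,0,0],[0,0,0],0.3]])

```text
time_s: 34.65
eef_pos: [583.2, 22.2, 15.0]
eef_rot: [3.141, 0.0, -3.108]
contact_force: [0.2, -0.1, -3.1]
gripper_width: 0.393
```

Emit:
jog_arm(motion=[[[0,0,0.05],[0,0,0],0.3],[[0,0,0.05],[0,0,0],0.3],[[0,0,0.05],[0,0,0],0.3],[[0,0,0.04],[0,0,0],0.3],[[0,0,0.03],[0,0,0],0.3],[[0,0,0.03],[0,0,0],0.3],[[0,0,0.03],[0,0,0],0.3],[[0,0,0],[0,0,0],0.3],[[0,0,0],[0,0,0],0.3],[[0,0,0],[0,0,0],0.3]])

```text
time_s: 35.65
eef_pos: [583.0, 22.1, 9.2]
eef_rot: [3.142, 0.0, -3.108]
contact_force: [-0.3, 0.2, -2.8]
gripper_width: 0.391
```

Emit:
jog_arm(motion=[[[0,0,0.03],[0,0,0],0.3],[[0,0,0.02],[0,0,0],0.3],[[0,0,0.02],[0,0,0],0.3],[[0,0,0],[0,0,0],0.3],[[0,0,0],[0,0,0],0.3],[[0,0,0],[0,0,0],0.3],[[0,0,0],[0,0,0],0.3],[[0,0,0],[0,0,0],0.3],[[0,0,0],[0,0,0],0.3],[[0,0,0],[0,0,0],0.3]])

```text
time_s: 36.65
eef_pos: [583.0, 22.1, 8.5]
eef_rot: [-3.141, 0.0, -3.108]
contact_force: [-3.7, -1.0, 6.7]
gripper_width: 0.395
```

Seated at 6.7 N. I'll release, lift and move clear.

Emit:
jog_arm(motion=[[[0,0,0],[0,0,0],0.43],[[0,0,0],[0,0,0],0.47],[[0,0,0],[0,0,0],0.52],[[0,0,0],[0,0,0],0.6],[[0,0,0],[0,0,0],0.65],[[0,0,0],[0,0,0],0.65],[[0,0,-0.3],[0,0,0],0.65],[[0,0,-0.7],[0,0,0],0.65],[[0,0,-1],[0,0,0],0.65],[[0,0,-1],[0,0,0],0.65]])

```text
time_s: 37.65
eef_pos: [583.0, 22.4, 69.5]
eef_rot: [3.141, 0.0, -3.108]
contact_force: [1.3, -0.4, 0.2]
gripper_width: 0.652
```

Emit:
jog_arm(motion=[[[0.2,0.4,-0.8],[0,0,0],0.65],[[0.3,0.8,-0.8],[0,0,0],0.65],[[0.5,0.9,-0.8],[0,0,0],0.65],[[0.5,0.9,-0.8],[0,0,0],0.65],[[0.5,0.9,-0.6],[0,0,0],0.65],[[0.5,-0.9,-0.3],[0,0,0],0.65],[[0.4,-0.9,0],[0,0,0],0.65],[[0.2,-0.6,0],[0,0,0],0.65],[[0,0,0],[0,0,0],0.65],[[0,0,0],[0,0,0],0.65]])

```text
time_s: 38.65
eef_pos: [519.7, 51.0, 150.0]
eef_rot: [-3.142, 0.0, -3.108]
contact_force: [0.1, -0.7, -0.6]
gripper_width: 0.65
```

```bash
python3 - <<'E'
from h import *
from station import manip
s=manip.read_state(); print(s["time_s"],s["eef_pos"].round(),s["joints"].round(2))
c=manip.camera("scene"); np.savez("scene1.npz",**c); a=cv2.resize(c["pixels"][140:320,130:450,::-1],None,fx=2,fy=2)
t=manip.camera("top"); np.savez("top1.npz",**t); b=cv2.resize(t["pixels"][100:320,120:440,::-1],None,fx=2,fy=2)[:240]
cv2.imwrite("pics/end.png",np.vstack([a,b])[:600])
E
```

```text
38.65 [520.  51. 150.] [ 0.83  0.34 -1.18  1.83  0.34  1.19  1.15]
```

View pics/end.png

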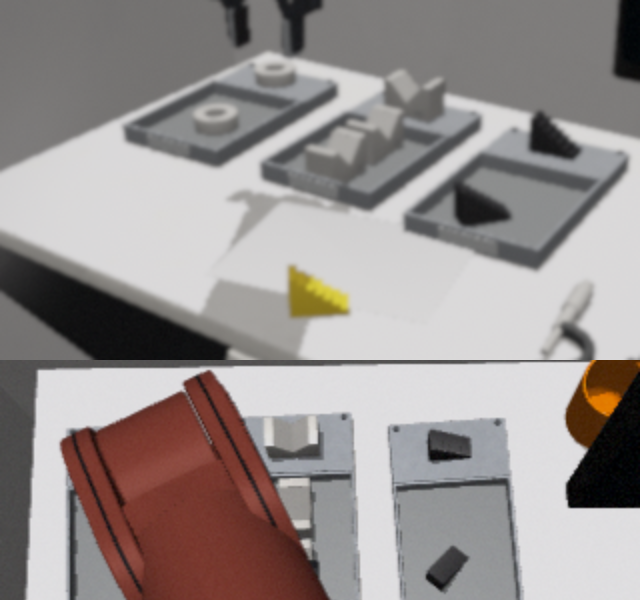

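```bash
python3 - <<'E'
from h import *
c=dict(np.load("scene1.npz")); W=world(c)
t=dict(np.load("top1.npz")); T=world(t)
for n,p,r in [("ring",(610,217),32),("step",(586,-151),33),("vb",(655.5,24),33),("va",(583,22),33)]:
    for nm,Q in(("scene",W),("top",T)):
        m=(np.hypot(Q[...,0]-p[0],Q[...,1]-p[1])<r+3)&(Q[...,2]>(10))&(Q[...,2]<60)
        k=Q[m]
        if len(k)>40:
            rc=cv2.minAreaRect(k[:,:2].astype(np.float32)); print(n,nm,len(k),"zpct",np.percentile(k[:,2],[50,90,98]).round(1),np.round(rc[0]),np.round(rc[1]),round(rc[2]))
E
python3 - <<'E'
from h import *
a=np.load("top0.npz"); b=np.load("top1.npz")
d=cv2.absdiff(a["pixels"],b["pixels"]).max(-1)
print("micrometer/caliper diff px",(d[200:310,395:475]>40).sum(),"yellow",(d[278:308,312:345]>60).sum())
s=cv2.resize(b["pixels"][110:330,120:480,::-1],None,fx=2,fy=2); cv2.imwrite("pics/end2.png",s)
c=np.load("scene1.npz"); cv2.imwrite("pics/end3.png",cv2.resize(c["pixels"][170:270,180:400,::-1],None,fx=3.6,fy=3.6,interpolation=cv2.INTER_CUBIC))
E
```

```text
ring scene 235 zpct [19.3 21.4 22.1] [604. 214.] [51. 49.] 36
step scene 328 zpct [22.7 37.7 39.7] [ 581. -149.] [28. 50.] 49
step top 230 zpct [27.5 41.5 43.8] [ 585. -150.] [35. 56.] 62
vb scene 407 zpct [32.6 42.1 43.5] [652.  23.] [63. 37.] 4
vb top 376 zpct [38.  46.1 47.9] [655.  24.] [61. 35.] 1
va scene 536 zpct [30.9 42.1 43.2] [580.  21.] [65. 38.] 3
micrometer/caliper diff px 37 yellow 382
```

View pics/end3.png

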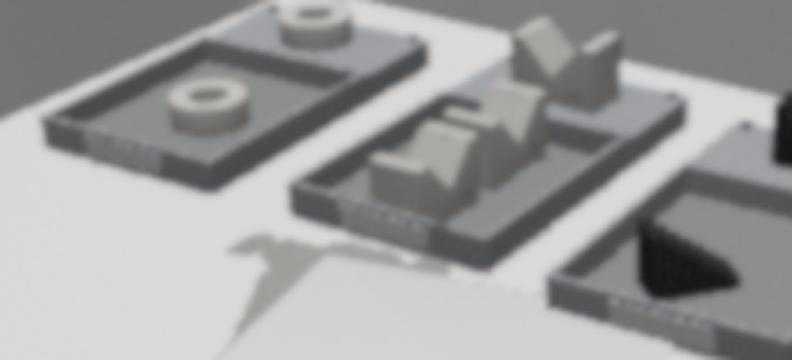

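```bash
python3 - <<'E'
from station import manip
print(manip.finish_job())
E
```

```text
the job is handed in; nothing more can be done
None
```

All four loose parts are sorted: the ring, the step block and both V-blocks stand upright in the trays that show their kind. I handed the job in at about 39 s of the 96 s limit. Each part was lowered until the force reading showed it resting on the tray floor, then released.

- **Part heights:** depth readings put the part tops at about 22 mm (ring), 41 mm (step block) and 44 mm (V-blocks). That matches each part resting flat on the 4 mm tray floor.
- **V-blocks:** they stand one behind the other, with roughly 13 mm between them and 7 mm to the walls by calculation.
- **Micrometer and caliper:** the before and after top pictures agree; only 37 pixels differ.
- **Yellow look-alike:** the top-view comparison flagged 382 pixels here. I put that down to the arm's shadow, because the block sits at the same spot in the scene picture.
- **Not fully checked:** the arm hid the ring and the nearer V-block from the top camera at the end, so I checked those two from the scene camera only.

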